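Scoop up the bearing balls and hold them level

TASK

Three loose steel bearing balls lie on the board, inside the blue three-sided stop. Take the hand scoop by its orange grip, scoop all three balls up with it (do not touch the balls with the gripper), then lift the scoop so that its underside is more than 12 cm above the bench and finish holding it there, level and still with all three balls in it, for at least three seconds: do not put it down or let go. Leave the jar with the white lid, the spark plug and the grease pot where they are.

Things in the scene. Friction and masses are not known exactly. Their poses are not given: they have to be found in the camera images.
- stop: Plywood board fixed to the bench, 22 mm thick, so its top is 22 mm above the bench, with a blue three-sided stop at the far end. Origin 22 mm below stop_foot, same axes. Board from 245 mm in front (-x) of the back-plate line to 40 mm behind it, 168 mm wide. Stop open towards -x; side walls 130 mm apart inside, 10 mm thick, 34 mm high above the board, reaching 120 mm from the back-plate line.
- stop_foot (a point): Point on the board's top, in the middle of the line where the inner face of the stop's back plate meets the board. +x points out through the back plate (away from the open side), y along the back plate. The back plate leans outward 25 degrees from upright and is 50 mm high.
- scoop: Aluminium hand scoop standing loose on the bench, 0.2 to 0.3 kg. Origin: middle of its underside; +x points out of its open mouth, z up. 90 mm long (x -45 to +45), 106 mm wide. Floor 1.5 mm thick; back and side walls 36 mm high (sides 18 mm over the front 20 mm), 3 mm thick. A strap 28 mm wide bridges the sides at the middle, 36 to 40 mm up; balls pass below it.
- scoop_lip (a point): Middle of the scoop's front edge, at its underside (45 mm ahead of the origin): a rounded lip 3 mm high, 1.5 mm above the floor inside, that keeps balls from rolling out. Balls roll ahead of the lip until they meet the back plate; with the scoop slid flat on the board until the lip reaches the back plate's foot, they ride over the lip and drop in.
- scoop_grip (a point): The point to grasp: in the scoop's orange upright grip, right above the scoop's origin, 68 mm above its underside; axes as the scoop's. The grip is a block 20 mm thick along x, 44 mm wide along y, 40 to 93 mm above the underside. Fingers closing along the scoop's x (one in front, one behind) hold it best against pitching.
- ball_a_center (a point): Centre of a loose steel ball, 24 mm in diameter, 0.05 kg, smooth, free to roll; inside the stop, 25 to 100 mm in front of the back-plate line and not more than 30 mm to either side of the stop's middle. To squeeze the three over the lip takes a push of up to about 20 N.
- ball_b_center (a point): Centre of a loose steel ball, 24 mm in diameter, 0.05 kg, smooth, free to roll; inside the stop, 25 to 100 mm in front of the back-plate line and not more than 30 mm to either side of the stop's middle. To squeeze the three over the lip takes a push of up to about 20 N.
- ball_c_center (a point): Centre of a loose steel ball, 24 mm in diameter, 0.05 kg, smooth, free to roll; inside the stop, 25 to 100 mm in front of the back-plate line and not more than 30 mm to either side of the stop's middle. To squeeze the three over the lip takes a push of up to about 20 N.
- jar: Small jar with a white screw lid, bystander: 54 mm across, 89 mm high; origin at the centre of its underside.
- plug: Spark plug lying on the bench, bystander: 67 mm long, 20 mm wide; origin at the middle of its underside.
- pot: Red grease pot with white lid, bystander: 49 mm across, 41 mm high; origin at the centre of its underside.

How it is judged:
By the outcome, as a careful person would: the job done as asked, in the order asked, and still so for the second after the job is handed in, while the arm keeps its last pose, push and grip.
It also fails if it takes over 58 s, if anything falls off the work surface, if the arm or the gripper's body presses on something with over 40 N, if the wrist force passes 120 N, or if a joint passes its speed limit or range.

ROBOT

A 6-joint arm with a two-finger parallel gripper is mounted at the origin on a cart in front of the work surface, level with it; the furniture and walls round the work are solid. World frame = base frame: x ahead of the robot, y to its left, z up, the work surface at z = 0. Lengths are in m, angles in rad, forces in N, time in s.
With the tool pointing down it reaches from about 0.25 to 0.775 m from the base axis. Payload 8.9 kg.
Tool frame: the origin (TCP) lies midway between the tips of the shut fingers; the grasp point (between the pads) lies 19 mm behind it; z points along the fingers, y is the line along which they close (so a half turn about z gives the same grasp; the last joint's range is limited). The gripper opens to 85 mm and grips with 20 to 120 N. Pads are 22 mm wide; open, the fingers measure 114 mm over their backs; the gripper's body (76 mm by 85 mm) begins 54 mm behind the grasp point. The pads swing forward as they close: fully open they stand 13 mm farther back than shut.
Start: joints at [-1.248, 0.291, -0.153, 1.127, 0, 1.431], TCP at [0.234, -0.47, 0.201] pointing down, gripper open.
Joint ranges: [-2.52, 2.52], [-0.91, 1.74], [-1.3, 1.37], [-1.96, 2.02], [-1.52, 1.47], [-3.14, 3.14]. Speed limits (rad/s): [2.22, 2.22, 2.79, 3.14, 3.14, 3.14].

INTERFACE

Orientations are given as a unit quaternion [x, y, z, w].
In Python, from rig import status, snapshot, camera_model, ticket gives the robot as it stands. The module is installed in compiled form; this text tells all that it offers.
- The arm moves only by the tool arm_command, never from a script. Its argument "targets" is a list of rows, each an object with "turn": the turn, a rotation vector about the tool's x, y, z in rad, a list of three; "slide": the shift along the tool's x, y, z in mm, a list of three; "fingers": the opening, from 0 (shut) to 1 (fully open). A call has exactly 8 rows; each row is the pose to reach, as a shift and turn from the pose commanded when the call began, along the tool's axes at that moment; what a row does not reach only later rows make up. A row lasts 1/12 s, in which the tool goes at most 41.7 mm and 7.16 degrees, less where a joint would pass 70% of its speed; a pose out of reach is approached as far as the arm can. A call with a gripper value outside its range is refused whole. The fingers move at their own pace and stop on an object; "newtons" is the grip in N (left out, the last holds). Time passes only in rows, so rows that repeat a pose let the fingers close, or fill a call up. It gives the time, the measured TCP pose, the force, the opening and the grip force at its end, in the units of the state.
- status.sense(): the state, without advancing time (a new reading comes with each control period).
- snapshot(name): name is "scene" or "top"; returns the picture (420x560x3 uint8, red, green, blue); there is no depth.
- camera_model(name): a dict with "camera_matrix" (3x3 intrinsics, pixels), "k1" (the pictures are not rectified: a ray, as slopes to the right and down, at radius r is drawn at 1 + k1 r^2 times it, then the intrinsics apply), "rvec" (rotation vector, rad) and "tvec" (3), from world to camera coordinates, as OpenCV has them. Camera axes: x right, y down, z forward; pixel columns grow to the right and rows downward; lengths in m; the calibration is good to about 2 mm. A picture is of the moment at which its call begins. camera_model takes no time and is no camera call.
- ticket.sign_off(): hands the job in; it is judged then, once.
The state is a dict: "t": time; "joint_pos": joint angles; "joint_vel": joint speeds; "tau": joint torques, N m; "eef_pos": TCP position; "ee_rot": TCP orientation; "force": force on the tool from outside, world axes, zero at the start; "ft_torque": the same for the moment, N m; "grip_width": opening from 0.0 (shut) to 1.0 (fully open); "gripper_force": force on a finger pad.
Only numpy, scipy, OpenCV 4.12 (cv2) and the standard library are available. Lean on these libraries where they do the work, as an engineer would, in place of code of your own. Each camera call takes 0.05 s, during which the arm holds its last target. There are 200 camera calls.

## Working session

There is one attempt and no reset: what is moved stays moved. The work goes in short steps, Python scripts to look and compute and a tool call to move; the robot and the scene stay as the last step left them, time stands still between calls to the robot, and variables do not carry over. Pictures are saved under pics/ and viewed, at most 10 in all, crops included, and the job is handed in when it is done.

Besides the shell and the picture viewer there is one more tool, called after "Request:" as a command line: name --argument value ..., lists and objects as JSON in quotes. arm_command: Moves the arm, as the interface text tells. Its arguments: {"type":"object","properties":{"targets":{"type":"array"},"newtons":{"type":"number"}},"required":["targets"]}

```bash
mkdir -p pics
cat > h.py <<'E'
import numpy as np, cv2
from rig import status, snapshot, camera_model, ticket
from scipy.spatial.transform import Rotation as R
def ray(name,uv):
    c=camera_model(name);K=np.array(c["camera_matrix"],float)
    p=cv2.undistortPoints(np.array(uv,float).reshape(-1,1,2),K,np.array([c["k1"],0,0,0.]))[:,0]  # small-k1
    M=cv2.Rodrigues(np.array(c["rvec"],float))[0];t=np.array(c["tvec"],float).ravel()
    d=np.c_[p,np.ones(len(p))]@M
    return -M.T@t,d
def onplane(name,uv,z):
    o,d=ray(name,uv);return o+d*((z-o[2])/d[:,2])[:,None]
def proj(name,P):
    c=camera_model(name)
    return cv2.projectPoints(np.array(P,float).reshape(-1,1,3),np.array(c["rvec"],float),np.array(c["tvec"],float),np.array(c["camera_matrix"],float),np.array([c["k1"],0,0,0.]))[0][:,0]
def save(name,f,crop=None,s=1):
    im=snapshot(name)[:,:,::-1]
    if crop: im=im[crop[1]:crop[3],crop[0]:crop[2]]
    cv2.imwrite("pics/"+f,cv2.resize(im,None,fx=s,fy=s,interpolation=cv2.INTER_CUBIC))
E
python3 - <<'E'
from h import *
save("scene","s1.png",s=1.4);save("top","t1.png",s=1.4)
for n in("scene","top"):
    print(camera_model(n)); print(ray(n,[[280,210]]))
print(status.sense())
E
```

```text
{'camera_matrix': array([[412.6561645 ,   0.        , 279.34800928],
       [  0.        , 412.6561645 , 208.4903017 ],
       [  0.        ,   0.        ,   1.        ]]), 'k1': -0.11301589765968527, 'rvec': array([ 0.69013703, -2.32173089,  1.48277995]), 'tvec': array([0.38802142, 0.29252477, 0.39344591])}
(array([0.20079885, 0.40789974, 0.42921868]), array([[ 0.48872039, -0.76178693, -0.42526336]]))
{'camera_matrix': array([[429.48130095,   0.        , 280.72692489],
       [  0.        , 429.48130095, 213.84464185],
       [  0.        ,   0.        ,   1.        ]]), 'k1': -0.06387254799142561, 'rvec': array([ 2.13024525, -2.13781855,  0.19164083]), 'tvec': array([-0.24342729,  0.63112665,  0.87524366])}
(array([ 0.47030831, -0.23944169,  0.9721661 ]), array([[ 0.18069703, -0.00502173, -0.98356818]]))
{'t': 0.1, 'joint_pos': array([-1.24830440e+00,  2.91223704e-01, -1.54036604e-01,  1.12666246e+00,
       -1.34127166e-05,  1.43152669e+00]), 'joint_vel': array([-0.00098611, -0.00240834,  0.00167878, -0.00174944, -0.00010029,
       -0.00182769]), 'tau': array([ 2.59396853e-03, -5.37980640e+01,  3.31915355e+01,  9.37269564e-03,
       -1.43144653e-04, -4.27391370e-06]), 'eef_pos': array([ 0.23378522, -0.46962276,  0.20049517]), 'ee_rot': array([ 9.73465064e-01,  2.28834989e-01, -5.82034325e-05, -5.60245900e-04]), 'force': array([-0.36653348,  0.43386127,  0.00269834]), 'ft_torque': array([ 0.00636407, -0.008725  ,  0.05291187]), 'gripper_force': 0.0, 'grip_width': 0.9958116785521632}
```

View pics/s1.png

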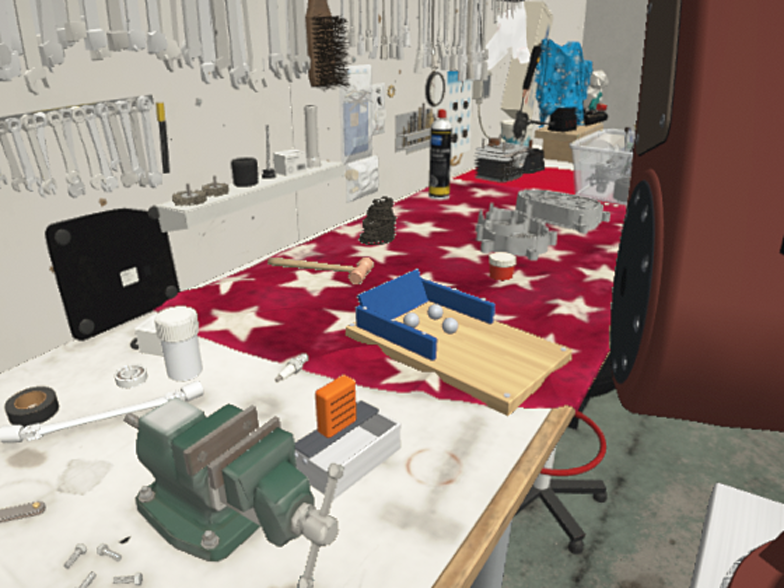

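View pics/t1.png

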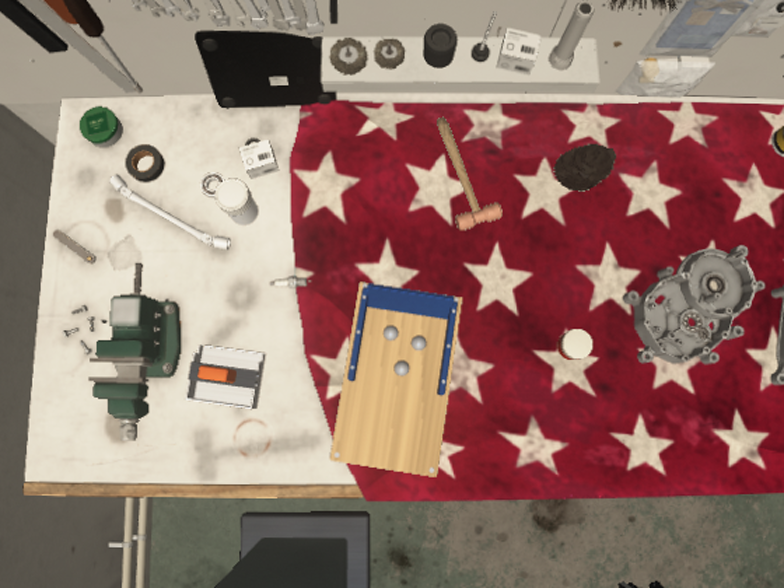

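The pictures show the scoop at about (228,375) in the 1.4x top view with its strap running across the image. The board's open end points towards the robot, with balls at (391,333), (419,343) and (402,368). I'll zoom in on the scoop and the stop.

Run:
```python
from h import *
a=snapshot("top")[230:350,125:335,::-1]; b=snapshot("scene")[180:360,200:420,::-1]
a=cv2.resize(a,None,fx=3.6,fy=3.6,interpolation=cv2.INTER_CUBIC)
cv2.imwrite("pics/t2.png",a)
c=snapshot("scene")[255:355,205:295,::-1]
cv2.imwrite("pics/s2.png",cv2.resize(c,None,fx=5,fy=5,interpolation=cv2.INTER_CUBIC))
c2=snapshot("top")
hsv=cv2.cvtColor(c2,cv2.COLOR_RGB2HSV)
m=cv2.inRange(hsv,(4,150,120),(16,255,255))
for cn in cv2.findContours(m,0,2)[0]:
    if cv2.contourArea(cn)>40: print("orange top",cv2.minAreaRect(cn))
m=cv2.inRange(hsv,(100,100,40),(125,255,255))
for cn in cv2.findContours(m,0,2)[0]:
    if cv2.contourArea(cn)>40: print("blue",cv2.boundingRect(cn),cv2.minAreaRect(cn))
g=cv2.cvtColor(c2,cv2.COLOR_RGB2GRAY)
sub=hsv[200:280,255:325]
m=cv2.inRange(sub,(0,0,80),(180,45,255))
for cn in cv2.findContours(m,0,2)[0]:
    if cv2.contourArea(cn)>15:
        (x,y),r=cv2.minEnclosingCircle(cn);print("ball?",x+255,y+200,r,cv2.contourArea(cn),onplane("top",[[x+255,y+200]],.034))
```

```text
orange top ((153.50218200683594, 266.7336730957031), (24.450284957885742, 9.383624076843262), 7.594643592834473)
blue (251, 238, 7, 24) ((253.78378295898438, 249.29730224609375), (3.2879796028137207, 23.34465789794922), 9.462322235107422)
blue (255, 203, 71, 69) ((289.0, 236.5), (68.55437469482422, 59.51243591308594), 9.462322235107422)
ball? 286.5 262.7857131958008 5.015381813049316 66.0 [[ 0.52583969 -0.25793376  0.034     ]]
ball? 298.6896553039551 244.7931022644043 4.842565059661865 61.5 [[ 0.56502701 -0.28489514  0.034     ]]
ball? 278.5769233703613 237.42307662963867 4.841061592102051 61.5 [[ 0.58142723 -0.24087335  0.034     ]]
```

View pics/t2.png

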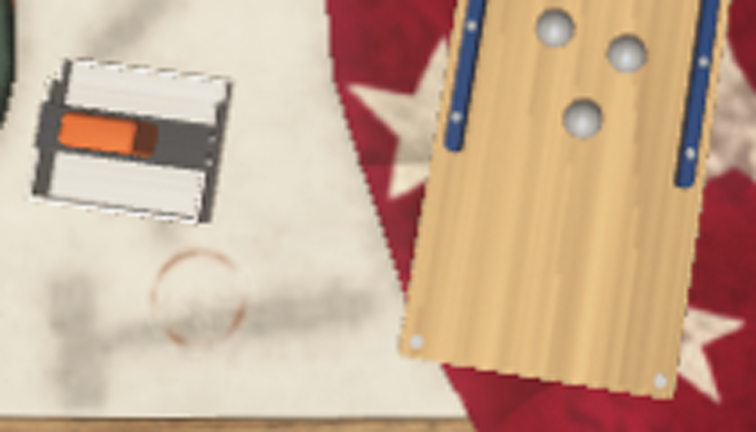

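View pics/s2.png

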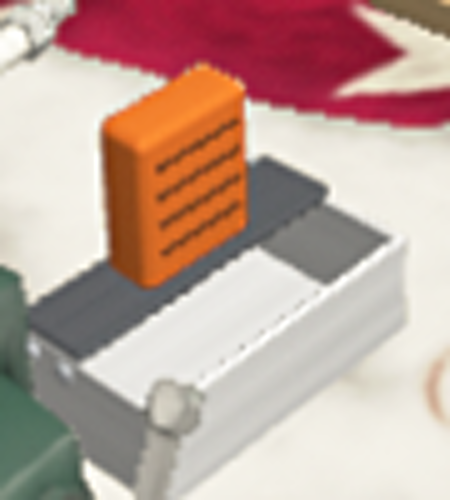

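The mouth points away from the robot (+x); the closed back wall is nearest the robot. Next I'll compute the poses.

Run:
```python
from h import *
im=snapshot("top");hsv=cv2.cvtColor(im,cv2.COLOR_RGB2HSV)
m=cv2.inRange(hsv,(4,150,195),(16,255,255))
for cn in cv2.findContours(m,0,2)[0]:
    if cv2.contourArea(cn)>40:
        bx=cv2.boxPoints(cv2.minAreaRect(cn)); print("orange",bx.tolist());P=onplane("top",bx,.093);print(P,P.mean(0),np.linalg.norm(np.diff(P,axis=0),axis=1))
off=lambda L:np.array(L,float)/3.6+[125,230]
P=onplane("top",off([[68,60],[230,80]]),.0);print("front edge",P,P.mean(0),np.arctan2(*(P[1]-P[0])[[0,1]]),np.linalg.norm(P[1]-P[0]))
P=onplane("top",off([[48,192],[198,213]]),.036);print("back edge inner",P,P.mean(0),np.linalg.norm(P[1]-P[0]))
P=onplane("top",off([[404,352],[672,398]]),.022);print("board near corners",P,P.mean(0),np.linalg.norm(P[1]-P[0]))
# scene orange
s=snapshot("scene");h2=cv2.cvtColor(s,cv2.COLOR_RGB2HSV);m=cv2.inRange(h2,(4,150,80),(16,255,255))
cn=max(cv2.findContours(m,0,2)[0],key=cv2.contourArea);print("scene orange",cv2.boundingRect(cn))
# wall tops inner: blue mask rays at z=.056
m=cv2.inRange(hsv,(100,80,40),(125,255,255))
for cn in cv2.findContours(m,0,2)[0]:
    if cv2.contourArea(cn)>40: print(cv2.approxPolyDP(cn,2,True)[:,0].tolist())
# blue/wood transition at stop foot
for u in range(268,310,8):
    col=hsv[200:240,u]; print(u,[(200+i) for i in range(39) if 100<=col[i,0]<=125 and col[i,1]>80][-1:],end=' ')
```

```text
orange [[140.807861328125, 269.4410400390625], [141.85589599609375, 261.58074951171875], [161.63754272460938, 264.21832275390625], [160.58950805664062, 272.07861328125]]
[[ 5.09203015e-01  4.10634631e-02  9.30000000e-02]
 [ 5.25233350e-01  3.96437731e-02  9.30000000e-02]
 [ 5.19880349e-01 -1.48520141e-03  9.30000000e-02]
 [ 5.03904615e-01  4.38893597e-05  9.30000000e-02]] [0.51455533 0.01981648 0.093     ] [0.01609308 0.04147586 0.01604874]
front edge [[ 0.56493939  0.06609946  0.        ]
 [ 0.55222344 -0.03745285  0.        ]] [0.55858142 0.01432331 0.        ] -3.0194070712032826 0.10433012823559644
back edge inner [[ 0.48176509  0.06329935  0.036     ]
 [ 0.46948199 -0.02799634  0.036     ]] [0.47562354 0.0176515  0.036     ] 0.09211827873556092
board near corners [[ 0.38702998 -0.15108284  0.022     ]
 [ 0.35947583 -0.31125515  0.022     ]] [ 0.3732529  -0.23116899  0.022     ] 0.1625250677915846
scene orange (226, 267, 29, 46)
[[257, 238], [254, 238], [253, 261]]
[[263, 203], [259, 208], [262, 212], [258, 214], [255, 235], [258, 235], [262, 218], [321, 228], [315, 271], [318, 271], [321, 252], [318, 246], [322, 244], [322, 221], [325, 220], [323, 212]]
268 [219] 276 [220] 284 [221] 292 [222] 300 [224] 308 [225]
```

Run:
```python
from h import *
a=snapshot("top")[195:275,240:340,::-1]
cv2.imwrite("pics/t3.png",cv2.resize(a,None,fx=7,fy=7,interpolation=cv2.INTER_CUBIC))
```

```text
(no output)
```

View pics/t3.png

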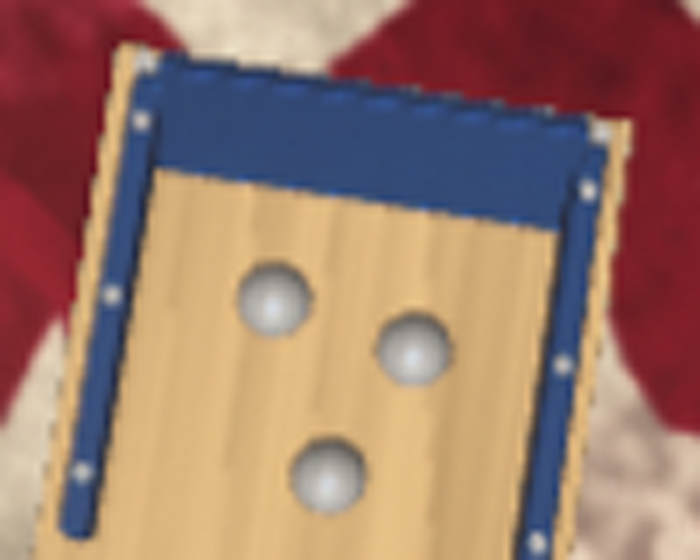

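Run:
```python
from h import *
f=onplane("top",np.array([[153,168],[560,231]])/7+[240,195],.022);d=f[1]-f[0]
print("foot",f,f.mean(0),"len",np.linalg.norm(d),"yaw",np.arctan2(d[0],-d[1])*-1)
n=np.array([.37325,-.23117]);b=f.mean(0)[:2]-n;print("axis yaw from near mid",np.arctan2(b[1],b[0]),np.linalg.norm(b))
w=onplane("top",np.array([[141,120],[82,470],[588,190],[537,541]])/7+[240,195],.056);print("wall screws",w,[np.arctan2(*(w[i]-w[i+1])[[1,0]]) for i in(0,2)],"mid",(w[0]+w[2])/2,(w[1]+w[3])/2,"sep",np.linalg.norm(w[0]-w[2]))
s=status.sense();print(R.from_quat(s["ee_rot"]).as_matrix().round(4))
```

```text
foot [[ 0.62448623 -0.20355997  0.022     ]
 [ 0.60369742 -0.33356078  0.022     ]] [ 0.61409182 -0.26856038  0.022     ] len 0.13165251964977479 yaw 0.15857036721691295
axis yaw from near mid -0.15401915016942413 0.24372694483064936
wall screws [[ 0.63403071 -0.2010777   0.056     ]
 [ 0.52614503 -0.18357776  0.056     ]
 [ 0.61166846 -0.3391007   0.056     ]
 [ 0.50417523 -0.32143244  0.056     ]] [np.float64(-0.16080759120814977), np.float64(-0.16290961484152397)] mid [ 0.62284959 -0.2700892   0.056     ] [ 0.51516013 -0.2525051   0.056     ] sep 0.13982281321031206
[[ 8.953e-01  4.455e-01 -0.000e+00]
 [ 4.455e-01 -8.953e-01  1.000e-04]
 [ 0.000e+00 -1.000e-04 -1.000e+00]]
```

Request:
arm_command --targets '[{"turn": [0, 0, -0.12], "slide": [35, -22, 0], "fingers": 1}, {"turn": [0, 0, -0.24], "slide": [69, -46, 0], "fingers": 1}, {"turn": [0, 0, -0.36], "slide": [103, -69, 0], "fingers": 1}, {"turn": [0, 0, -0.48], "slide": [137, -92, 0], "fingers": 1}, {"turn": [0, 0, -0.6], "slide": [171, -114, 0], "fingers": 1}, {"turn": [0, 0, -0.72], "slide": [205, -137, 0], "fingers": 1}, {"turn": [0, 0, -0.84], "slide": [239, -160, 0], "fingers": 1}, {"turn": [0, 0, -0.984], "slide": [272, -182, 0], "fingers": 1}]'

```text
t: 1.12
eef_pos: [0.397, -0.1839, 0.2013]
ee_rot: [0.754, 0.657, 0.0, 0.0]
force: [0.7, -0.4, 0.1]
grip_width: 0.998
gripper_force: 0.0
```

```bash
cat >> h.py <<'E'
def togo(x,y,z,yaw):
    "tool-frame slide (mm) and z-turn bringing tool-y to world yaw, TCP to xyz"
    s=status.sense();M=R.from_quat(s["ee_rot"]).as_matrix()
    d=M.T@(np.array([x,y,z])-s["eef_pos"])*1e3
    c,n=np.cos(yaw),np.sin(yaw)
    T=np.c_[np.cross([c,n,0],[0,0,-1]),[c,n,0],[0,0,-1]]
    print("t",s["t"],"pos",s["eef_pos"].round(4),"slide",d.round(1),"turn",R.from_matrix(M.T@T).as_rotvec().round(4),"F",s["force"].round(1),"tq",s["ft_torque"].round(2),"grip",round(s["grip_width"],3),s["gripper_force"],"vel",np.abs(s["joint_vel"]).max().round(3),"j",s["joint_pos"].round(2))
E
python3 -c "
from h import *
togo(.5145,.0198,.17,-.125)"
```

```text
t 1.1167 pos [ 0.397  -0.1839  0.2013] slide [218.   88.3  31.3] turn [ 0.0006  0.0002 -0.0133] F [ 0.7 -0.4  0.1] tq [-0.01 -0.02 -0.04] grip 0.998 0.0 vel 1.095 j [-0.6   0.12 -0.37  1.08  0.    1.11]
```

Request:
arm_command --targets '[{"turn": [0, 0, 0], "slide": [36, 14, 5], "fingers": 1}, {"turn": [0, 0, 0], "slide": [72, 29, 10], "fingers": 1}, {"turn": [0, 0, 0], "slide": [108, 44, 15], "fingers": 1}, {"turn": [0, 0, 0], "slide": [144, 58, 20], "fingers": 1}, {"turn": [0, 0, 0], "slide": [180, 73, 25], "fingers": 1}, {"turn": [0, 0, 0], "slide": [205, 84, 28], "fingers": 1}, {"turn": [0, 0, 0], "slide": [215, 87, 31], "fingers": 1}, {"turn": [0, 0, 0], "slide": [215, 87, 31], "fingers": 1}]'

```text
t: 1.78
eef_pos: [0.5136, 0.0164, 0.1692]
ee_rot: [0.755, 0.656, -0.0, -0.0]
force: [-1.0, -1.3, 0.2]
grip_width: 1.002
gripper_force: 0.0
```

```bash
python3 -c "
from h import *
togo(.5145,.0198,.048,-.125)
save('scene','s3.png',(150,130,400,350),3)"
```

```text
t 1.7833 pos [0.5136 0.0164 0.1692] slide [  3.4   0.5 121.2] turn [-0.0009 -0.0004 -0.0159] F [-1.  -1.3  0.2] tq [-0.01  0.06  0.03] grip 1.002 0.0 vel 0.055 j [-0.11  0.29 -0.24  1.04  0.    1.6 ]
```

View pics/s3.png

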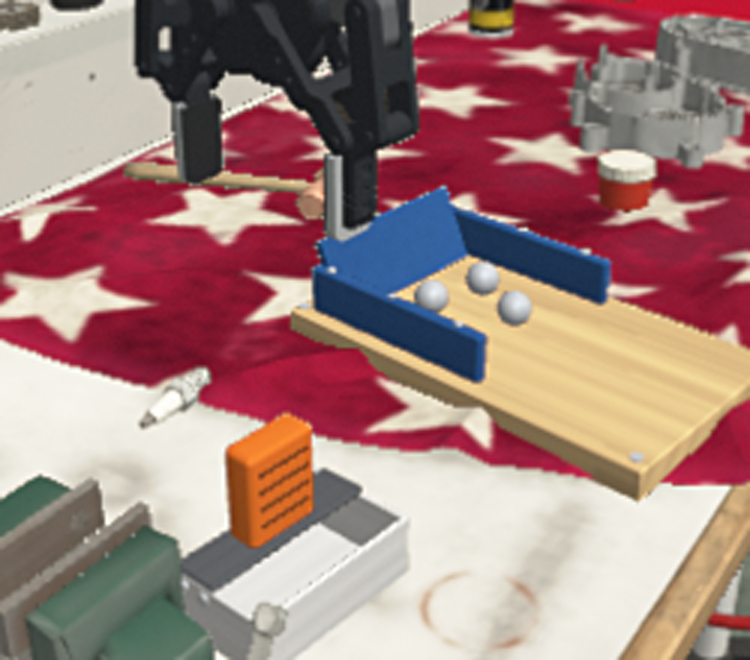

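The open gripper stands over the orange grip, one finger on each side in x, and the vise is clear. Now I'll descend and close.

Request:
arm_command --targets '[{"turn": [0, 0, -0.015], "slide": [3.4, 0.5, 20], "fingers": 1}, {"turn": [0, 0, -0.015], "slide": [3.4, 0.5, 40], "fingers": 1}, {"turn": [0, 0, -0.015], "slide": [3.4, 0.5, 60], "fingers": 1}, {"turn": [0, 0, -0.015], "slide": [3.4, 0.5, 80], "fingers": 1}, {"turn": [0, 0, -0.015], "slide": [3.4, 0.5, 100], "fingers": 1}, {"turn": [0, 0, -0.015], "slide": [3.4, 0.5, 112], "fingers": 1}, {"turn": [0, 0, -0.015], "slide": [3.4, 0.5, 120], "fingers": 1}, {"turn": [0, 0, -0.015], "slide": [3.4, 0.5, 120], "fingers": 1}]'

```text
t: 2.5
eef_pos: [0.5129, 0.0166, 0.049]
ee_rot: [0.752, 0.659, -0.001, -0.001]
force: [0.2, 1.2, 0.3]
grip_width: 0.993
gripper_force: 0.0
```

```bash
python3 -c "
from h import *
togo(.5145,.0198,.048,-.125)"
```

```text
t 2.5 pos [0.5129 0.0166 0.049 ] slide [3.3 1.2 1. ] turn [-0.0023  0.0003 -0.0056] F [0.2 1.2 0.3] tq [-0.02 -0.    0.02] grip 0.993 0.0 vel 0.037 j [-0.11  0.41 -0.41  0.75 -0.    1.59]
```

Request:
arm_command --newtons 100 --targets '[{"turn": [0, 0, 0], "slide": [0, 0, 0], "fingers": 0.6}, {"turn": [0, 0, 0], "slide": [0, 0, 0], "fingers": 0.4}, {"turn": [0, 0, 0], "slide": [0, 0, 0], "fingers": 0.2}, {"turn": [0, 0, 0], "slide": [0, 0, 0], "fingers": 0}, {"turn": [0, 0, 0], "slide": [0, 0, 0], "fingers": 0}, {"turn": [0, 0, 0], "slide": [0, 0, 0], "fingers": 0}, {"turn": [0, 0, 0], "slide": [0, 0, 0], "fingers": 0}, {"turn": [0, 0, 0], "slide": [0, 0, 0], "fingers": 0}]'

```text
t: 3.17
eef_pos: [0.515, 0.0176, 0.0505]
ee_rot: [0.751, 0.66, 0.0, 0.001]
force: [1.1, -0.3, 5.8]
grip_width: 0.2
gripper_force: 98.6
```

```bash
python3 -c "
from h import *
togo(.5145,.0198,.048,-.125)"
```

```text
t 3.1667 pos [0.515  0.0176 0.0505] slide [ 2.1 -0.7  2.5] turn [ 0.0013  0.0001 -0.0039] F [ 1.1 -0.3  5.8] tq [-0.02  0.02  0.01] grip 0.2 98.63981017195329 vel 0.002 j [-0.11  0.41 -0.41  0.75 -0.    1.59]
```

Gripped. Now lift clear.

Request:
arm_command --targets '[{"turn": [0, 0, 0], "slide": [0, 0, -5], "fingers": 0}, {"turn": [0, 0, 0], "slide": [0, 0, -15], "fingers": 0}, {"turn": [0, 0, 0], "slide": [0, 0, -25], "fingers": 0}, {"turn": [0, 0, 0], "slide": [0, 0, -35], "fingers": 0}, {"turn": [0, 0, 0], "slide": [0, 0, -50], "fingers": 0}, {"turn": [0, 0, 0], "slide": [0, 0, -65], "fingers": 0}, {"turn": [0, 0, 0], "slide": [0, 0, -70], "fingers": 0}, {"turn": [0, 0, 0], "slide": [0, 0, -70], "fingers": 0}]'

```text
t: 3.83
eef_pos: [0.5155, 0.0176, 0.1218]
ee_rot: [0.751, 0.66, 0.001, 0.001]
force: [0.7, 0.3, -1.8]
grip_width: 0.198
gripper_force: 98.1
```

```bash
python3 -c "
from h import *
togo(.4442,-.2433,.12,-.16)"
```

```text
t 3.8333 pos [0.5155 0.0176 0.1218] slide [-267.9  -37.1    1.7] turn [ 0.0031 -0.0001  0.031 ] F [ 0.7  0.3 -1.8] tq [-0.01  0.02 -0.05] grip 0.198 98.13147675711662 vel 0.036 j [-0.11  0.33 -0.32  0.92  0.    1.59]
```

Request:
arm_command --targets '[{"turn": [0, 0, 0], "slide": [-20, -3, 0], "fingers": 0}, {"turn": [0, 0, 0.01], "slide": [-55, -8, 0], "fingers": 0}, {"turn": [0, 0, 0.02], "slide": [-95, -13, 0], "fingers": 0}, {"turn": [0, 0, 0.03], "slide": [-135, -19, 0], "fingers": 0}, {"turn": [0, 0, 0.031], "slide": [-175, -24, 0], "fingers": 0}, {"turn": [0, 0, 0.031], "slide": [-215, -30, 0], "fingers": 0}, {"turn": [0, 0, 0.031], "slide": [-250, -35, 0], "fingers": 0}, {"turn": [0, 0, 0.031], "slide": [-268, -37, 0], "fingers": 0}]'

```text
t: 4.5
eef_pos: [0.4416, -0.2467, 0.1195]
ee_rot: [0.762, 0.647, -0.001, 0.0]
force: [0.7, 0.0, -1.5]
grip_width: 0.206
gripper_force: 98.1
```

Request:
arm_command --targets '[{"turn": [0, 0, 0], "slide": [0, 0, 0], "fingers": 0}, {"turn": [0, 0, 0], "slide": [0, 0, 0], "fingers": 0}, {"turn": [0, 0, 0], "slide": [0, 0, 0], "fingers": 0}, {"turn": [0, 0, 0], "slide": [0, 0, 0], "fingers": 0}, {"turn": [0, 0, 0], "slide": [0, 0, 0], "fingers": 0}, {"turn": [0, 0, 0], "slide": [0, 0, 0], "fingers": 0}, {"turn": [0, 0, 0], "slide": [0, 0, 0], "fingers": 0}, {"turn": [0, 0, 0], "slide": [0, 0, 0], "fingers": 0}]'

```text
t: 5.17
eef_pos: [0.4433, -0.2429, 0.1201]
ee_rot: [0.761, 0.649, 0.0, 0.0]
force: [-0.4, -1.2, -2.1]
grip_width: 0.201
gripper_force: 98.1
```

```bash
python3 -c "
from h import *
togo(.4442,-.2433,.0725,-.16)
save('top','t4.png',(200,180,380,360),3.3)"
```

```text
t 5.1667 pos [ 0.4433 -0.2429  0.1201] slide [-0.2  0.9 47.6] turn [0.0001 0.     0.0007] F [-0.4 -1.2 -2.1] tq [ 0.   -0.04  0.02] grip 0.201 98.09347556205466 vel 0.007 j [-0.65  0.32 -0.34  0.91  0.    1.08]
```

View pics/t4.png

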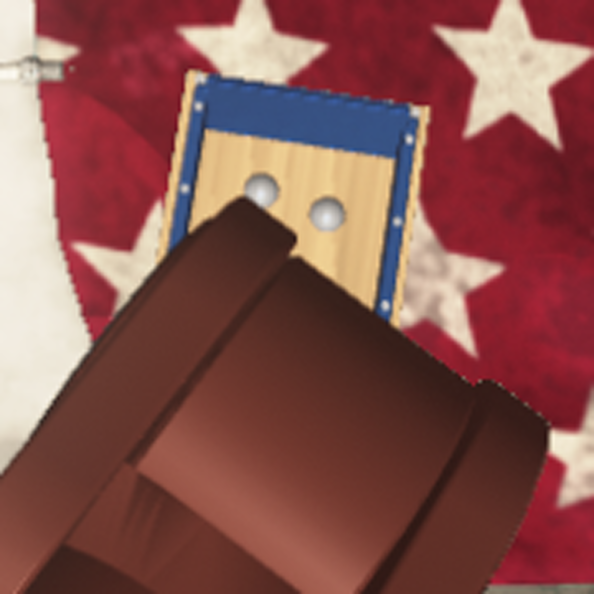

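The top view is blocked by the arm, but the balls are undisturbed. I'll lower onto the board gently, stopping slightly high first.

Request:
arm_command --targets '[{"turn": [0, 0, 0], "slide": [0, 0.5, 8], "fingers": 0}, {"turn": [0, 0, 0], "slide": [0, 0.5, 18], "fingers": 0}, {"turn": [0, 0, 0], "slide": [0, 0.5, 28], "fingers": 0}, {"turn": [0, 0, 0], "slide": [0, 0.5, 36], "fingers": 0}, {"turn": [0, 0, 0], "slide": [0, 0.5, 41], "fingers": 0}, {"turn": [0, 0, 0], "slide": [0, 0.5, 44], "fingers": 0}, {"turn": [0, 0, 0], "slide": [0, 0.5, 44], "fingers": 0}, {"turn": [0, 0, 0], "slide": [0, 0.5, 44], "fingers": 0}]'

```text
t: 5.88
eef_pos: [0.4436, -0.2434, 0.0759]
ee_rot: [0.761, 0.648, -0.0, -0.0]
force: [0.1, -0.3, -1.6]
grip_width: 0.202
gripper_force: 98.1
```

```bash
python3 -c "
from h import *
togo(.4442,-.2433,.0725,-.16)
save('scene','s4.png',(200,150,440,330),3.3)"
```

```text
t 5.8833 pos [ 0.4436 -0.2434  0.0759] slide [0.2 0.5 3.4] turn [-0.0001 -0.0001 -0.    ] F [ 0.1 -0.3 -1.6] tq [ 0.03 -0.03 -0.01] grip 0.202 98.1348057067953 vel 0.01 j [-0.65  0.36 -0.4   0.8   0.    1.08]
```

View pics/s4.png

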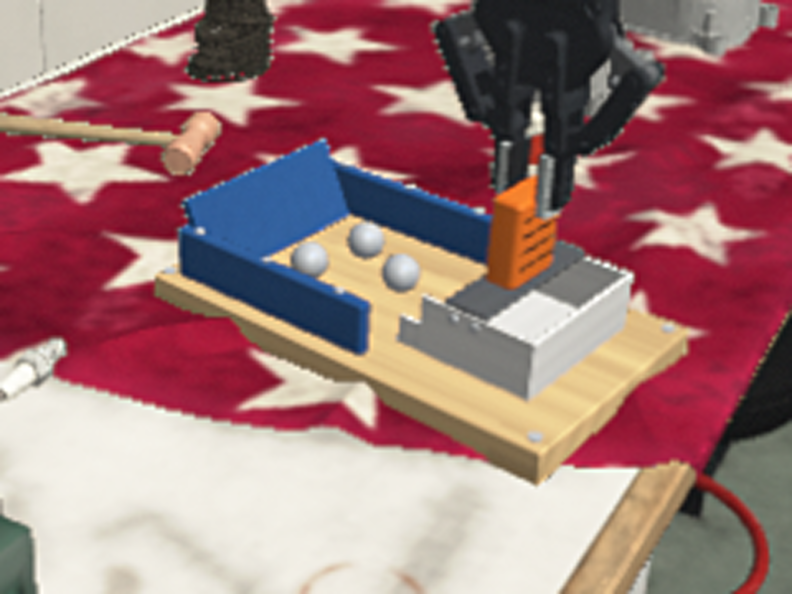

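The scoop hovers level above the board, behind the balls and aligned with the stop. I'll lower it to contact.

Request:
arm_command --targets '[{"turn": [0, 0, 0], "slide": [0, 0, 1], "fingers": 0}, {"turn": [0, 0, 0], "slide": [0, 0, 1.5], "fingers": 0}, {"turn": [0, 0, 0], "slide": [0, 0, 2], "fingers": 0}, {"turn": [0, 0, 0], "slide": [0, 0, 2.5], "fingers": 0}, {"turn": [0, 0, 0], "slide": [0, 0, 3], "fingers": 0}, {"turn": [0, 0, 0], "slide": [0, 0, 3.3], "fingers": 0}, {"turn": [0, 0, 0], "slide": [0, 0, 3.3], "fingers": 0}, {"turn": [0, 0, 0], "slide": [0, 0, 3.3], "fingers": 0}]'

```text
t: 6.6
eef_pos: [0.4436, -0.2434, 0.0727]
ee_rot: [0.761, 0.648, 0.0, -0.0]
force: [-0.3, 0.7, -2.2]
grip_width: 0.205
gripper_force: 98.2
```

```bash
python3 -c "
from h import *
togo(.614-.0444,-.2687+.0072-.002,.0725,-.16)"
```

```text
t 6.6 pos [ 0.4436 -0.2434  0.0727] slide [  0.2 127.6   0.2] turn [-0. -0.  0.] F [-0.3  0.7 -2.2] tq [-0.01  0.02  0.01] grip 0.205 98.17394317360595 vel 0.001 j [-0.65  0.37 -0.41  0.8   0.    1.08]
```

No contact yet, so lower further.

Request:
arm_command --targets '[{"turn": [0, 0, 0], "slide": [0, 0, 0.3], "fingers": 0}, {"turn": [0, 0, 0], "slide": [0, 0, 0.6], "fingers": 0}, {"turn": [0, 0, 0], "slide": [0, 0, 0.9], "fingers": 0}, {"turn": [0, 0, 0], "slide": [0, 0, 1.2], "fingers": 0}, {"turn": [0, 0, 0], "slide": [0, 0, 1.5], "fingers": 0}, {"turn": [0, 0, 0], "slide": [0, 0, 1.5], "fingers": 0}, {"turn": [0, 0, 0], "slide": [0, 0, 1.5], "fingers": 0}, {"turn": [0, 0, 0], "slide": [0, 0, 1.5], "fingers": 0}]'

```text
t: 7.27
eef_pos: [0.4445, -0.2436, 0.0722]
ee_rot: [0.761, 0.648, 0.0, 0.001]
force: [1.3, 1.8, 10.8]
grip_width: 0.199
gripper_force: 99.7
```

Request:
arm_command --targets '[{"turn": [0, 0, 0], "slide": [0, 4, -0.4], "fingers": 0}, {"turn": [0, 0, 0], "slide": [0, 11, -0.4], "fingers": 0}, {"turn": [0, 0, 0], "slide": [0, 18, -0.4], "fingers": 0}, {"turn": [0, 0, 0], "slide": [0, 25, -0.4], "fingers": 0}, {"turn": [0, 0, 0], "slide": [0, 32, -0.4], "fingers": 0}, {"turn": [0, 0, 0], "slide": [0, 39, -0.4], "fingers": 0}, {"turn": [0, 0, 0], "slide": [0, 46, -0.4], "fingers": 0}, {"turn": [0, 0, 0], "slide": [0, 52, -0.4], "fingers": 0}]'

```text
t: 7.93
eef_pos: [0.4935, -0.2514, 0.0717]
ee_rot: [0.761, 0.648, -0.001, -0.001]
force: [-7.6, 2.3, 10.9]
grip_width: 0.204
gripper_force: 99.7
```

```bash
python3 -c "
from h import *
togo(.614-.0444,-.2687+.0072-.002,.0725,-.16)"
```

```text
t 7.9333 pos [ 0.4935 -0.2514  0.0717] slide [ 0.2 77.1 -1. ] turn [-0.0034  0.0004 -0.0003] F [-7.6  2.3 10.9] tq [ 0.38  2.48 -0.02] grip 0.204 99.73150491714478 vel 0.189 j [-0.6   0.45 -0.27  0.85 -0.    1.13]
```

Request:
arm_command --targets '[{"turn": [0, 0, 0], "slide": [0, 6, -0.3], "fingers": 0}, {"turn": [0, 0, 0], "slide": [0, 12, -0.3], "fingers": 0}, {"turn": [0, 0, 0], "slide": [0, 18, -0.3], "fingers": 0}, {"turn": [0, 0, 0], "slide": [0, 24, -0.3], "fingers": 0}, {"turn": [0, 0, 0], "slide": [0, 29, -0.3], "fingers": 0}, {"turn": [0, 0, 0], "slide": [0, 34, -0.3], "fingers": 0}, {"turn": [0, 0, 0], "slide": [0, 38, -0.3], "fingers": 0}, {"turn": [0, 0, 0], "slide": [0, 42, -0.3], "fingers": 0}]'

```text
t: 8.6
eef_pos: [0.5351, -0.2581, 0.0718]
ee_rot: [0.761, 0.648, -0.001, -0.001]
force: [-5.0, 0.2, 5.6]
grip_width: 0.205
gripper_force: 99.2
```

```bash
python3 -c "
from h import *
togo(.614-.0444,-.2687+.0072-.002,.0725,-.16)"
```

```text
t 8.6 pos [ 0.5351 -0.2581  0.0718] slide [ 0.2 34.9 -0.8] turn [-0.0029  0.0002 -0.0002] F [-5.   0.2  5.6] tq [ 0.29  1.85 -0.03] grip 0.205 99.1659414768219 vel 0.135 j [-0.57  0.52 -0.16  0.9  -0.    1.16]
```

Request:
arm_command --targets '[{"turn": [0, 0, 0], "slide": [0, 4, 0], "fingers": 0}, {"turn": [0, 0, 0], "slide": [0, 8, 0], "fingers": 0}, {"turn": [0, 0, 0], "slide": [0, 12, 0], "fingers": 0}, {"turn": [0, 0, 0], "slide": [0, 16, 0], "fingers": 0}, {"turn": [0, 0, 0], "slide": [0, 20, 0], "fingers": 0}, {"turn": [0, 0, 0], "slide": [0, 23, 0], "fingers": 0}, {"turn": [0, 0, 0], "slide": [0, 26, 0], "fingers": 0}, {"turn": [0, 0, 0], "slide": [0, 28, 0], "fingers": 0}]'

```text
t: 9.27
eef_pos: [0.562, -0.2624, 0.0718]
ee_rot: [0.761, 0.648, -0.001, -0.002]
force: [-8.0, 1.6, 7.9]
grip_width: 0.202
gripper_force: 99.5
```

```bash
python3 -c "
from h import *
togo(.614-.0444,-.2687+.0072-.002,.0725,-.16)"
```

```text
t 9.2667 pos [ 0.562  -0.2624  0.0718] slide [ 0.1  7.7 -0.8] turn [-0.0042  0.0001 -0.0003] F [-8.   1.6  7.9] tq [0.38 2.49 0.02] grip 0.202 99.45498704910278 vel 0.069 j [-0.55  0.57 -0.08  0.93 -0.    1.18]
```

Request:
arm_command --targets '[{"turn": [0, 0, 0], "slide": [0, 1, 0], "fingers": 0}, {"turn": [0, 0, 0], "slide": [0, 2, 0], "fingers": 0}, {"turn": [0, 0, 0], "slide": [0, 3, 0], "fingers": 0}, {"turn": [0, 0, 0], "slide": [0, 4, 0], "fingers": 0}, {"turn": [0, 0, 0], "slide": [0, 5, 0], "fingers": 0}, {"turn": [0, 0, 0], "slide": [0, 6, 0], "fingers": 0}, {"turn": [0, 0, 0], "slide": [0, 6, 0], "fingers": 0}, {"turn": [0, 0, 0], "slide": [0, 6, 0], "fingers": 0}]'

```text
t: 9.93
eef_pos: [0.5684, -0.2635, 0.0718]
ee_rot: [0.761, 0.648, -0.001, -0.001]
force: [-3.7, 1.2, 6.1]
grip_width: 0.201
gripper_force: 99.2
```

```bash
python3 -c "
from h import *
togo(.614-.0444,-.2687+.0072-.002,.0725,-.16)
save('scene','s5.png',(230,160,410,300),4.2)"
```

```text
t 9.9333 pos [ 0.5684 -0.2635  0.0718] slide [ 0.2  1.2 -0.7] turn [-0.003   0.0001 -0.0002] F [-3.7  1.2  6.1] tq [0.35 1.89 0.06] grip 0.201 99.16535496711731 vel 0.002 j [-0.55  0.58 -0.06  0.94 -0.    1.18]
```

View pics/s5.png

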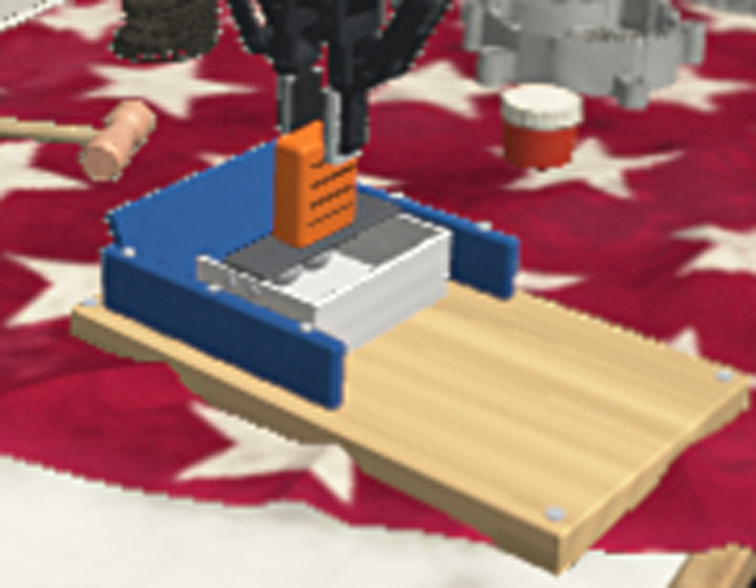

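At least two balls are in, visible at (288,272) and (318,258) behind the strap. The third is hidden. I'll push on until the lip meets the plate.

Request:
arm_command --targets '[{"turn": [0, 0, 0], "slide": [0, 0.7, 0], "fingers": 0}, {"turn": [0, 0, 0], "slide": [0, 1.4, 0], "fingers": 0}, {"turn": [0, 0, 0], "slide": [0, 2.1, 0], "fingers": 0}, {"turn": [0, 0, 0], "slide": [0, 2.8, 0], "fingers": 0}, {"turn": [0, 0, 0], "slide": [0, 3, 0], "fingers": 0}, {"turn": [0, 0, 0], "slide": [0, 3, 0], "fingers": 0}, {"turn": [0, 0, 0], "slide": [0, 3, 0], "fingers": 0}, {"turn": [0, 0, 0], "slide": [0, 3, 0], "fingers": 0}]'

```text
t: 10.65
eef_pos: [0.5709, -0.2639, 0.0718]
ee_rot: [0.761, 0.648, -0.001, -0.001]
force: [-7.6, 1.3, 7.9]
grip_width: 0.2
gripper_force: 99.3
```

```bash
python3 -c "
from h import *
togo(.614-.0444,-.2687+.0072-.002,.0725,-.16)"
```

```text
t 10.65 pos [ 0.5709 -0.2639  0.0718] slide [ 0.2 -1.3 -0.7] turn [-0.0038  0.0001 -0.0003] F [-7.6  1.3  7.9] tq [0.34 2.28 0.01] grip 0.2 99.3360435962677 vel 0.002 j [-0.55  0.58 -0.05  0.94 -0.    1.18]
```

Request:
arm_command --targets '[{"turn": [0, 0, 0], "slide": [0, 0.5, 0], "fingers": 0}, {"turn": [0, 0, 0], "slide": [0, 1.0, 0], "fingers": 0}, {"turn": [0, 0, 0], "slide": [0, 1.5, 0], "fingers": 0}, {"turn": [0, 0, 0], "slide": [0, 2, 0], "fingers": 0}, {"turn": [0, 0, 0], "slide": [0, 2, 0], "fingers": 0}, {"turn": [0, 0, 0], "slide": [0, 2, 0], "fingers": 0}, {"turn": [0, 0, 0], "slide": [0, 2, 0], "fingers": 0}, {"turn": [0, 0, 0], "slide": [0, 2, 0], "fingers": 0}]'

```text
t: 11.32
eef_pos: [0.571, -0.2639, 0.0718]
ee_rot: [0.762, 0.648, -0.002, -0.003]
force: [-15.7, 2.1, 13.4]
grip_width: 0.2
gripper_force: 100.2
```

```bash
python3 -c "
from h import *
togo(.614-.0444,-.2687+.0072-.002,.0725,-.16)"
```

```text
t 11.3167 pos [ 0.571  -0.2639  0.0718] slide [ 0.2 -1.4 -0.7] turn [-0.0071  0.0002 -0.0007] F [-15.7   2.1  13.4] tq [0.54 3.84 0.14] grip 0.2 100.17713785171509 vel 0.001 j [-0.55  0.58 -0.04  0.95 -0.    1.18]
```

Request:
arm_command --targets '[{"turn": [0, 0, 0], "slide": [0, 0.5, 0], "fingers": 0}, {"turn": [0, 0, 0], "slide": [0, 1, 0], "fingers": 0}, {"turn": [0, 0, 0], "slide": [0, 1.3, 0], "fingers": 0}, {"turn": [0, 0, 0], "slide": [0, 1.3, 0], "fingers": 0}, {"turn": [0, 0, 0], "slide": [0, 1.3, 0], "fingers": 0}, {"turn": [0, 0, 0], "slide": [0, 1.3, 0], "fingers": 0}, {"turn": [0, 0, 0], "slide": [0, 1.3, 0], "fingers": 0}, {"turn": [0, 0, 0], "slide": [0, 1.3, 0], "fingers": 0}]'

```text
t: 11.98
eef_pos: [0.5713, -0.264, 0.0719]
ee_rot: [0.762, 0.648, -0.003, -0.003]
force: [-19.3, 2.1, 17.3]
grip_width: 0.204
gripper_force: 100.7
```

```bash
python3 -c "
from h import *
togo(.614-.0444,-.2687+.0072-.002,.0725,-.16)
save('scene','s6.png',(240,170,360,260),6.5)"
```

```text
t 11.9833 pos [ 0.5713 -0.264   0.0719] slide [ 0.2 -1.7 -0.5] turn [-0.0088  0.0004 -0.0008] F [-19.3   2.1  17.3] tq [0.67 4.88 0.09] grip 0.204 100.66658735275269 vel 0.002 j [-0.55  0.59 -0.04  0.95 -0.    1.18]
```

View pics/s6.png

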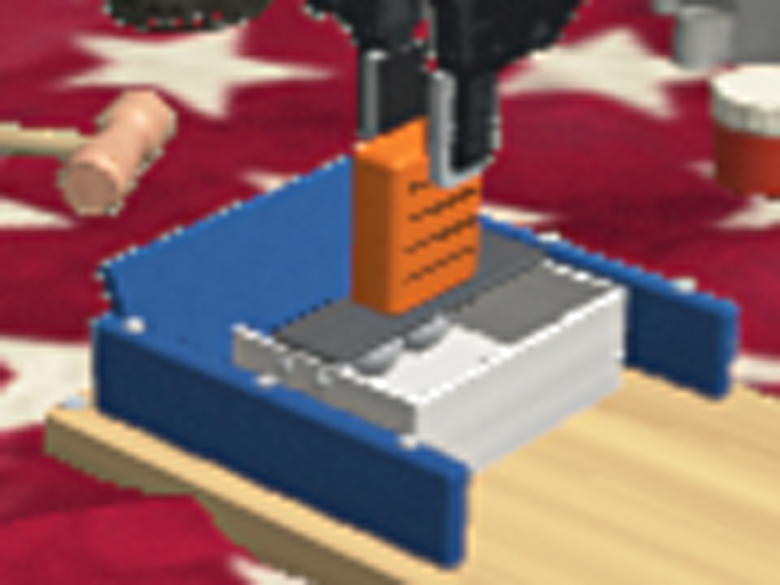

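The view shows two balls behind the strap and none left on the board. The lip is at the plate foot, where geometry leaves no room for a ball in front of it. I'll relieve the push, then lift gently with the mouth slightly up.

Request:
arm_command --targets '[{"turn": [0, 0, 0], "slide": [0, -0.8, 0], "fingers": 0}, {"turn": [0, 0, 0], "slide": [0, -1.6, 0], "fingers": 0}, {"turn": [0, 0, 0], "slide": [0, -2.2, -0.6], "fingers": 0}, {"turn": [-0.006, 0, 0], "slide": [0, -2.4, -2], "fingers": 0}, {"turn": [-0.014, 0, 0], "slide": [0, -2.4, -4], "fingers": 0}, {"turn": [-0.024, 0, 0], "slide": [0, -2.4, -7], "fingers": 0}, {"turn": [-0.034, 0, 0], "slide": [0, -2.4, -11], "fingers": 0}, {"turn": [-0.044, 0, 0], "slide": [0, -2.4, -16], "fingers": 0}]'

```text
t: 12.7
eef_pos: [0.5743, -0.2645, 0.0882]
ee_rot: [0.761, 0.648, 0.015, 0.017]
force: [-0.2, 0.0, -2.8]
grip_width: 0.199
gripper_force: 98.1
```

Request:
arm_command --targets '[{"turn": [0, 0, 0], "slide": [0, 0, -6], "fingers": 0}, {"turn": [0, 0, 0], "slide": [0, 0, -13], "fingers": 0}, {"turn": [0, 0, 0], "slide": [0, 0, -21], "fingers": 0}, {"turn": [0, 0, 0], "slide": [0, 0, -30], "fingers": 0}, {"turn": [0, 0, 0], "slide": [0, 0, -39], "fingers": 0}, {"turn": [0, 0, 0], "slide": [0, 0, -48], "fingers": 0}, {"turn": [0, 0, 0], "slide": [0, 0, -56], "fingers": 0}, {"turn": [0, 0, 0], "slide": [0, 0, -62], "fingers": 0}]'

```text
t: 13.37
eef_pos: [0.5714, -0.2641, 0.1512]
ee_rot: [0.761, 0.648, 0.014, 0.017]
force: [0.3, -0.3, -3.8]
grip_width: 0.207
gripper_force: 98.2
```

```bash
python3 -c "
from h import *
togo(.571,-.264,.21,-.16)
# balls left on board? grey blobs in stop area, both views
s=snapshot('top');h=cv2.cvtColor(s,cv2.COLOR_RGB2HSV)
P=proj('top',[[.571,-.264,.1]]);print('scoop px top',P)
o=proj('scene',[[.614,-.2687,.022],[.55,-.258,.034],[.571,-.264,.1]]);print(o)
np.save('pics/sc.npy',snapshot('scene'))"
```

```text
t 13.3667 pos [ 0.5714 -0.2641  0.1512] slide [  0.    2.2 -58.8] turn [0.045  0.0004 0.0001] F [ 0.3 -0.3 -3.8] tq [-0.06  0.17 -0.06] grip 0.207 98.16717826528475 vel 0.15 j [-0.56  0.48 -0.    1.05  0.02  1.17]
scoop px top [[289.95796899 238.65538101]]
[[288.04417504 224.64808645]
 [311.8779394  229.29549482]
 [305.45261627 196.52463025]]
```

The extra weight fits three balls. Continue up, then level slowly.

Request:
arm_command --targets '[{"turn": [0, 0, 0], "slide": [0, 0, -5], "fingers": 0}, {"turn": [0, 0, 0], "slide": [0, 0, -12], "fingers": 0}, {"turn": [0, 0, 0], "slide": [0, 0, -20], "fingers": 0}, {"turn": [0, 0, 0], "slide": [0, 0, -29], "fingers": 0}, {"turn": [0, 0, 0], "slide": [0, 0, -38], "fingers": 0}, {"turn": [0, 0, 0], "slide": [0, 0, -46], "fingers": 0}, {"turn": [0, 0, 0], "slide": [0, 0, -52], "fingers": 0}, {"turn": [0, 0, 0], "slide": [0, 0, -55], "fingers": 0}]'

```text
t: 14.13
eef_pos: [0.5691, -0.2638, 0.2062]
ee_rot: [0.761, 0.648, 0.015, 0.017]
force: [-0.4, 0.4, -3.1]
grip_width: 0.207
gripper_force: 98.2
```

Request:
arm_command --targets '[{"turn": [0, 0, 0], "slide": [0, 0, 0], "fingers": 0}, {"turn": [0, 0, 0], "slide": [0, 0, 0], "fingers": 0}, {"turn": [0.003, 0, 0], "slide": [0, 0, 0], "fingers": 0}, {"turn": [0.006, 0, 0], "slide": [0, 0, 0], "fingers": 0}, {"turn": [0.009, 0, 0], "slide": [0, 0, 0], "fingers": 0}, {"turn": [0.012, 0, 0], "slide": [0, 0, 0], "fingers": 0}, {"turn": [0.015, 0, 0], "slide": [0, 0, 0], "fingers": 0}, {"turn": [0.018, 0, 0], "slide": [0, 0, 0], "fingers": 0}]'

```text
t: 14.8
eef_pos: [0.5687, -0.2636, 0.2047]
ee_rot: [0.761, 0.648, 0.008, 0.01]
force: [0.2, 0.1, -3.7]
grip_width: 0.203
gripper_force: 98.3
```

Request:
arm_command --targets '[{"turn": [0.002, 0, 0], "slide": [0, 0, 0], "fingers": 0}, {"turn": [0.005, 0, 0], "slide": [0, 0, 0], "fingers": 0}, {"turn": [0.008, 0, 0], "slide": [0, 0, 0], "fingers": 0}, {"turn": [0.011, 0, 0], "slide": [0, 0, 0], "fingers": 0}, {"turn": [0.014, 0, 0], "slide": [0, 0, 0], "fingers": 0}, {"turn": [0.016, 0, 0], "slide": [0, 0, 0], "fingers": 0}, {"turn": [0.017, 0, 0], "slide": [0, 0, 0], "fingers": 0}, {"turn": [0.018, 0, 0], "slide": [0, 0, 0], "fingers": 0}]'

```text
t: 15.47
eef_pos: [0.5687, -0.2636, 0.2048]
ee_rot: [0.761, 0.648, 0.003, 0.003]
force: [0.1, -0.1, -3.7]
grip_width: 0.203
gripper_force: 98.2
```

Run:
```python
from h import *
f=[]
for i in range(10):
    s=snapshot('scene');f.append(status.sense()["force"][2])
print("Fz",np.mean(f),np.std(f))
togo(.571,-.264,.2,-.16)
t=snapshot('top')
# scoop back-wall orange height check, and leftover ball blobs on the board area in scene view
h=cv2.cvtColor(s,cv2.COLOR_RGB2HSV)
poly=proj('scene',[[.614+.9872*a-.1593*-b*-1*-1,-.2687-.1593*a+.9872*b,.03] for a,b in((-.005,.06),(-.005,-.06),(-.24,-.06),(-.24,.06))])
m=np.zeros(h.shape[:2],np.uint8);cv2.fillPoly(m,[poly.astype(np.int32)],255)
g=cv2.inRange(h,(0,0,60),(180,45,255))&m
for c in cv2.findContours(g,0,2)[0]:
    if cv2.contourArea(c)>8: print('grey',cv2.boundingRect(c),cv2.contourArea(c))
print(poly.tolist(), 'wood frac',(cv2.inRange(h,(8,60,80),(28,255,255))&m).sum()/m.sum())
```

```text
Fz -3.1615122549952877 0.40645536874165783
t 15.9667 pos [ 0.5687 -0.2636  0.2048] slide [-0.1  2.3  4.8] turn [ 0.008 -0.    -0.   ] F [ 0.2  0.1 -3.6] tq [-0.03  0.   -0.01] grip 0.203 98.20753601845354 vel 0.003 j [-0.55  0.48  0.14  1.22  0.    1.18]
[[270.69526466873464, 231.7914429639144], [307.3365977158053, 213.15241538174524], [403.03520296541933, 249.03357990176963], [370.7761633911185, 275.5471075266038]] wood frac 0.8609307359307359
```

The board is clear, and the weight gained (about 1.4 N) matches three balls. Now hold still.

Request:
arm_command --targets '[{"turn": [0, 0, 0], "slide": [0, 0, 0], "fingers": 0}, {"turn": [0, 0, 0], "slide": [0, 0, 0], "fingers": 0}, {"turn": [0, 0, 0], "slide": [0, 0, 0], "fingers": 0}, {"turn": [0, 0, 0], "slide": [0, 0, 0], "fingers": 0}, {"turn": [0, 0, 0], "slide": [0, 0, 0], "fingers": 0}, {"turn": [0, 0, 0], "slide": [0, 0, 0], "fingers": 0}, {"turn": [0, 0, 0], "slide": [0, 0, 0], "fingers": 0}, {"turn": [0, 0, 0], "slide": [0, 0, 0], "fingers": 0}]'

```text
t: 16.68
eef_pos: [0.5688, -0.2636, 0.2048]
ee_rot: [0.761, 0.648, 0.003, 0.003]
force: [0.4, -0.2, -3.7]
grip_width: 0.203
gripper_force: 98.2
```

Request:
arm_command --targets '[{"turn": [0, 0, 0], "slide": [0, 0, 0], "fingers": 0}, {"turn": [0, 0, 0], "slide": [0, 0, 0], "fingers": 0}, {"turn": [0, 0, 0], "slide": [0, 0, 0], "fingers": 0}, {"turn": [0, 0, 0], "slide": [0, 0, 0], "fingers": 0}, {"turn": [0, 0, 0], "slide": [0, 0, 0], "fingers": 0}, {"turn": [0, 0, 0], "slide": [0, 0, 0], "fingers": 0}, {"turn": [0, 0, 0], "slide": [0, 0, 0], "fingers": 0}, {"turn": [0, 0, 0], "slide": [0, 0, 0], "fingers": 0}]'

```text
t: 17.35
eef_pos: [0.5688, -0.2636, 0.2048]
ee_rot: [0.761, 0.648, 0.003, 0.003]
force: [-0.1, -0.1, -3.6]
grip_width: 0.207
gripper_force: 98.2
```

Request:
arm_command --targets '[{"turn": [0, 0, 0], "slide": [0, 0, 0], "fingers": 0}, {"turn": [0, 0, 0], "slide": [0, 0, 0], "fingers": 0}, {"turn": [0, 0, 0], "slide": [0, 0, 0], "fingers": 0}, {"turn": [0, 0, 0], "slide": [0, 0, 0], "fingers": 0}, {"turn": [0, 0, 0], "slide": [0, 0, 0], "fingers": 0}, {"turn": [0, 0, 0], "slide": [0, 0, 0], "fingers": 0}, {"turn": [0, 0, 0], "slide": [0, 0, 0], "fingers": 0}, {"turn": [0, 0, 0], "slide": [0, 0, 0], "fingers": 0}]'

```text
t: 18.02
eef_pos: [0.5688, -0.2635, 0.2048]
ee_rot: [0.761, 0.648, 0.003, 0.003]
force: [0.3, -0.3, -2.9]
grip_width: 0.204
gripper_force: 98.2
```

Request:
arm_command --targets '[{"turn": [0, 0, 0], "slide": [0, 0, 0], "fingers": 0}, {"turn": [0, 0, 0], "slide": [0, 0, 0], "fingers": 0}, {"turn": [0, 0, 0], "slide": [0, 0, 0], "fingers": 0}, {"turn": [0, 0, 0], "slide": [0, 0, 0], "fingers": 0}, {"turn": [0, 0, 0], "slide": [0, 0, 0], "fingers": 0}, {"turn": [0, 0, 0], "slide": [0, 0, 0], "fingers": 0}, {"turn": [0, 0, 0], "slide": [0, 0, 0], "fingers": 0}, {"turn": [0, 0, 0], "slide": [0, 0, 0], "fingers": 0}]'

```text
t: 18.68
eef_pos: [0.5688, -0.2636, 0.2048]
ee_rot: [0.761, 0.648, 0.003, 0.003]
force: [-0.2, 0.4, -2.8]
grip_width: 0.204
gripper_force: 98.2
```

Request:
arm_command --targets '[{"turn": [0, 0, 0], "slide": [0, 0, 0], "fingers": 0}, {"turn": [0, 0, 0], "slide": [0, 0, 0], "fingers": 0}, {"turn": [0, 0, 0], "slide": [0, 0, 0], "fingers": 0}, {"turn": [0, 0, 0], "slide": [0, 0, 0], "fingers": 0}, {"turn": [0, 0, 0], "slide": [0, 0, 0], "fingers": 0}, {"turn": [0, 0, 0], "slide": [0, 0, 0], "fingers": 0}, {"turn": [0, 0, 0], "slide": [0, 0, 0], "fingers": 0}, {"turn": [0, 0, 0], "slide": [0, 0, 0], "fingers": 0}]'

```text
t: 19.35
eef_pos: [0.5687, -0.2636, 0.2048]
ee_rot: [0.761, 0.648, 0.003, 0.003]
force: [0.2, 0.7, -3.7]
grip_width: 0.203
gripper_force: 98.2
```

Run:
```python
from h import *
f=[]
for i in range(12): snapshot('top');f.append(status.sense()["force"][2])
print(np.mean(f)); togo(.571,-.264,.2,-.16)
print(ticket.sign_off())
```

```text
-3.3392891638551574
t 19.95 pos [ 0.5687 -0.2636  0.2048] slide [-0.   2.3  4.8] turn [0.008 0.    0.   ] F [-0.9 -0.2 -2.8] tq [-0.02  0.    0.08] grip 0.2 98.18372025154531 vel 0.016 j [-0.55  0.48  0.14  1.22  0.    1.18]
the job is handed in; nothing more can be done
None
```

Job handed in: the scoop is held still and within about half a degree of level, its underside about 15 cm above the bench, for over 4 s; that all three balls are in it rests on the weight gained (about 1.4–1.5 N) and a clear board, as only two were directly seen.

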